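# Set the carton gauge and hold its post extended

### The job

Set up the carton gauge on the bench: turn the black handwheel, taking a fresh grip as often as needed, until the carriage's yellow pointer lines up with the red tab (do not shift the tab). Then push the green button on top of the post fully down (it stays down) to unlock the post, grip the grey head and pull it straight up past its first stop to the second, final stop. Finish still gripping the head, keeping the sprung post fully extended and the pointer on the tab, with the tin and the two tape rolls round the gauge left in place.

Things in the scene. Friction and masses are not known exactly. Their poses are not given: they have to be found in the camera images.
- gauge: Carton gauge fixed to the bench; place and yaw vary. Grey base plate 300 x 124 x 14 mm (x, y, z), origin under its middle, z up. Its x axis is the slide direction, pointing roughly away from the robot. At y = 0: blue gear column at x = -105 mm with the handwheel on top, then the carriage with the post. A white scale with the red tab runs along the +y edge.
- carriage: Aluminium slide, 80 mm along x, 92 mm along y, top at z = 46 mm, carrying the upright telescoping post. Origin on the post's axis at z = 0, axes as the gauge; starts at x = +30 mm of the gauge. The post's black outer tube is 46 mm across at most and ends at z = 130 mm.
- handwheel (a joint): Turn of the handwheel about its upright axis, rad; 0 at the start, grows clockwise seen from above, range 0 to 6.25. By a rack it moves the carriage 8 mm per rad along the gauge's +x (clockwise: away from the wheel). Stays where it is left; needs about 0.1 to 0.2 N m.
- wheel_grip (a point): Point on the handwheel's axis at mid height of its rim, z = 121 mm. The wheel is black, round, 54 mm across; its rim is 20 mm high (z = 112 to 132 mm); a white dash on top marks its angle. Grip it across the rim from above at any yaw; under the rim there is a thin neck, and the column's top (40 mm across) is at z = 92 mm.
- pointer (a point): Tip of the yellow pointer on the carriage's +y side, at the middle of the carriage along the slide, z = 32 mm; a yellow stripe 3 mm wide on the carriage's top leads to it. Has the gauge's axes.
- tab_mark (a point): Centre line of the red tab (12 x 10 x 16 mm) beside the scale, at the edge facing the pointer, z = 32 mm. Has the gauge's axes. At the start it lies 12 to 40 mm beyond the pointer along the gauge's +x. It must not be shifted. The pointer lines up when both have the same position along the gauge's x.
- pull_head: Grey, black-ringed round head on the post: 32 mm across, 34 mm high; origin at the centre of its underside (z = 152 mm with the post shut), z up. A yellow feeler arm 10 mm wide, 4 mm high sticks out 76 mm from the axis along the gauge's +x at the underside: close the fingers along the gauge's y. 22 mm lie free between underside and outer tube (inner sections there at most 33 mm across).
- head_grip (a point): Point on the head's axis 18 mm above its underside (z = 170 mm with the post shut); a good place for the grip.
- button_top (a point): Centre of the top of the green release button, 21 mm across, standing 10 mm proud of the head's top (button top at z = 196 mm with the post shut and the button up).
- release_button (a joint): How far the button is pushed down, m: 0 up to 0.007 fully down (3 mm proud). Needs about 3 N and stays down when left. Until it is down a latch holds the post shut.
- post_lower (a joint): Extension of the lower (thicker) section, m, 0 to 0.060. A spring and its weight draw it back; it moves first, at about 3 to 5 N pull, and its end is the first stop.
- post_upper (a joint): Extension of the upper (thinner) section out of the lower, m, 0 to 0.050. It starts to move only after the first stop, at about 7 to 9 N pull; its end is the second stop, with the head 110 mm higher than at the start. The springs pull the post shut when the head is let go.
- seal_tin: Bystander: round grey tin, 64 mm across, 54 mm high, loose; origin under its centre.
- tape_roll_blue: Bystander: roll of blue tape lying flat, 69 mm across, 19 mm high, loose; origin under its centre.
- tape_roll_brown: Bystander: roll of brown tape lying flat, 105 mm across, 48 mm high, loose; origin under its centre.

How it is judged:
By the outcome, as a careful person would: the job done as asked, in the order asked, and still so for the second after the job is handed in, while the arm keeps its last pose, push and grip.
It also fails if it takes over 72 s, if anything falls off the work surface, if the arm or the gripper's body presses on something with over 40 N, if the wrist force passes 120 N, or if a joint passes its speed limit or range.

### The arm

A 6-joint arm with a two-finger parallel gripper is mounted at the origin on the work surface; the furniture and walls round the work are solid. World frame = base frame: x ahead of the robot, y to its left, z up, the work surface at z = 0. Lengths are in m, angles in degrees, forces in N, time in s.
With the tool pointing down it reaches from about 0.3 to 0.75 m from the base axis. Payload 8.5 kg.
Tool frame: the origin (TCP) lies midway between the tips of the shut fingers; the grasp point (between the pads) lies 19 mm behind it; z points along the fingers, y is the line along which they close (so a half turn about z gives the same grasp; the last joint's range is limited). The gripper opens to 85 mm and grips with 20 to 120 N. Pads are 22 mm wide; open, the fingers measure 114 mm over their backs; the gripper's body (76 mm by 85 mm) begins 54 mm behind the grasp point. The pads swing forward as they close: fully open they stand 13 mm farther back than shut.
Start: joints at [-84.013, 21.807, 74.336, -0, 83.858, -12.336], TCP at [0.173, -0.522, 0.231] pointing down, gripper open.
Joint ranges: [-178.18, 178.18], [-50.72, 133.34], [12.68, 142.11], [-81.47, 261.47], [9.98, 163.14], [-165.26, 165.26]. Speed limits (degrees/s): [136.94, 136.94, 180, 180, 180, 180].

### API

Orientations are given as a 3x3 rotation matrix whose columns are the frame's x, y, z axes.
In Python, from rig import env, viewer, recognise, pinpoint gives the robot as it stands.
- The arm moves only by the tool move_arm, never from a script. Its argument "plan" is text: rows parted by semicolons, each of 7 numbers parted by spaces: the shift along the tool's x, y, z in m, then the turn, a rotation vector about the tool's x, y, z in rad, then the finger opening in m, from 0 to 0.0854. A call has 1 to 12 rows; each row shifts and turns the commanded pose from where the row before left it, along the tool's axes as they then stand; what a row does not reach is not made up. A row lasts 1/8 s, in which the tool goes at most 62.5 mm and 10.7 degrees, less where a joint would pass 70% of its speed; a pose out of reach is approached as far as the arm can. A call is refused whole if a number of a shift passes 0.0625 or a number of a turn 0.188, either way. A call with a gripper value outside its range is refused whole. The fingers move at their own pace and stop on an object; "grip_force" is the grip in N (left out, the last holds). Time passes only in rows, so rows that do not move let the fingers close. It gives the time, the measured TCP pose, the force, the opening and the grip force at its end, in the units of the state.
- env.observe(): the state, without advancing time (a new reading comes with each control period).
- viewer.get_image(name): name is "scene" or "top" or "wrist"; returns (picture, depth): 384x512x3 uint8, red, green, blue; 384x512 float32, m along the optical axis (not along the pixel's ray), 0 where there is no reading.
- viewer.calibration(name): a dict with "fx", "fy", "cx", "cy" (pixels), "k1" (the pictures are not rectified: a ray, as slopes to the right and down, at radius r is drawn at 1 + k1 r^2 times it, then the intrinsics apply), "R" (3x3) and "t" (3): a world point X has camera coordinates R X + t. Camera axes: x right, y down, z forward; pixel columns grow to the right and rows downward; lengths in m; the calibration is good to about 2 mm. A picture is of the moment at which its call begins: read the wrist's pose just before it. calibration takes no time and is no camera call; for the wrist camera it gives the pose at the moment of the call.
- env.close_job(): hands the job in; it is judged then, once.
Trained networks look in the newest picture that a camera, given by its name, has taken for a name from the list of things; names that differ only in an ending like _2 or _b are one class to them, and where a whole thing is asked for, a point or a joint stands for the part that bears it (a point fixed in the world has none). Each returns a list of dicts, best first, with "conf" (0 to 1); they miss things now and then, are a little off and sometimes report something else, mostly with a low value. They report only what shows in the picture. A call takes as long as a camera call.
- recognise(camera, name): "extent" ([centre column, centre row, width, height] in pixels, round what is visible of it).
- pinpoint(camera, name): "pixel" ([column, row] in pixels: a listed point, or the origin of a listed thing).
The state is a dict: "time_s": time; "q": joint angles; "qvel": joint speeds; "joint_efforts": joint torques, N m; "position": TCP position; "tool_rot": TCP orientation; "ft_force": force on the tool from outside, world axes, zero at the start; "wrist_torque": the same for the moment, N m; "grip_width": finger opening in m; "gripper_force": force on a finger pad.
Only numpy, scipy, OpenCV 4.12 (cv2) and the standard library are available. Lean on these libraries where they do the work, as an engineer would, in place of code of your own. Each camera call takes 0.05 s, during which the arm holds its last target. There are 200 camera calls.

## Working session

There is one attempt and no reset: what is moved stays moved. The work goes in short steps, Python scripts to look and compute and a tool call to move; the robot and the scene stay as the last step left them, time stands still between calls to the robot, and variables do not carry over. Pictures are saved under pics/ and viewed, at most 10 in all, crops included, and the job is handed in when it is done.

Besides the shell and the picture viewer there is one more tool, called after "Request:" by a JSON object that holds its "fn" and its "kwargs", one argument or row to a line. move_arm: Moves the arm, as the interface text tells. Its arguments: {"type":"object","properties":{"plan":{"type":"string"},"grip_force":{"type":"number"}},"required":["plan"]}

```bash
ls; mkdir -p pics; cat > h.py <<'E'
import numpy as np, cv2
from rig import env, viewer, recognise, pinpoint
def ray(c,px):
    K=np.array([[c['fx'],0,c['cx']],[0,c['fy'],c['cy']],[0,0,1.]])
    p=cv2.undistortPoints(np.array([[px]],float),K,np.array([c['k1'],0,0,0,0.]))[0,0] 
    R=np.array(c['R']);t=np.array(c['t'])
    return -R.T@t, R.T@np.array([p[0],p[1],1.])
def at_z(c,px,z):
    o,d=ray(c,px); return o+d*(z-o[2])/d[2]
def proj(c,X):
    p=np.array(c['R'])@np.array(X)+np.array(c['t']); s=p[:2]/p[2]; s=s*(1+c['k1']*(s@s))
    return np.array([c['fx']*s[0]+c['cx'],c['fy']*s[1]+c['cy']])
E
python3 - <<'E'
from h import *
for cam in ['top','scene','wrist']:
    c=viewer.calibration(cam)
    im,d=viewer.get_image(cam); cv2.imwrite(f'pics/{cam}0.png',im[:,:,::-1])
    print(cam,np.round(ray(c,(256,192))[0],3),np.round(ray(c,(256,192))[1],2),c['fx'],c['k1'])
    for n,z in [('gauge',0),('wheel_grip',.121),('pointer',.032),('tab_mark',.032),('pull_head',.152),('head_grip',.17),('button_top',.196),('carriage',0),('seal_tin',0),('tape_roll_blue',0),('tape_roll_brown',0)]:
        r=pinpoint(cam,n)
        print(n,[(round(x['conf'],2),np.round(x['pixel'],1).tolist(),np.round(at_z(c,x['pixel'],z),4).tolist()) for x in r[:2]])
print(env.observe())
a=cv2.imread('pics/top0.png');b=cv2.imread('pics/scene0.png')
E
```

```text
pics
top [ 0.417 -0.251  1.02 ] [ 0.06 -0.03 -1.  ] 378.3638048990167 -0.11467630630106607
gauge [(0.95, [270.7, 193.6], [0.4763, -0.3182, 0.0])]
wheel_grip [(0.71, [258.3, 230.7], [0.3815, -0.2799, 0.121])]
pointer [(0.63, [253.3, 169.1], [0.5393, -0.2712, 0.032]), (0.48, [269.5, 181.2], [0.5071, -0.3134, 0.032])]
tab_mark []
pull_head [(0.67, [276.5, 175.8], [0.5086, -0.3222, 0.152])]
head_grip [(0.83, [276.4, 174.1], [0.5106, -0.3206, 0.17])]
button_top [(0.61, [327.8, 243.5], [0.3548, -0.429, 0.196]), (0.54, [278.4, 174.1], [0.5077, -0.3228, 0.196])]
carriage [(0.95, [271.4, 180.0], [0.5132, -0.3206, 0.0]), (0.39, [250.6, 171.8], [0.5359, -0.2644, 0.0])]
seal_tin [(0.98, [326.6, 240.4], [0.3483, -0.4682, 0.0]), (0.61, [276.9, 174.9], [0.527, -0.3358, 0.0])]
tape_roll_blue [(0.72, [218.1, 156.2], [0.5794, -0.1764, 0.0])]
tape_roll_brown [(0.91, [181.0, 227.9], [0.3858, -0.0758, 0.0])]
scene [ 0.093 -1.03   0.797] [ 0.36  0.73 -0.58] 436.4830656729183 -0.13270873014593207
gauge [(0.86, [267.5, 256.8], [0.489, -0.2957, 0.0])]
wheel_grip [(0.61, [222.6, 227.6], [0.378, -0.2697, 0.121
[... 896 characters left out ...]
6789e+01, -1.23348888e+01]), 'qvel': array([ 0.08511833, -0.02412433, -0.04064329, -0.0868916 , -0.04052702,
       -0.02640102]), 'joint_efforts': array([ 2.00635586e-04, -4.48326087e+01, -2.31463891e+01, -1.82212398e-04,
        6.53417537e-04,  6.76933155e-06]), 'position': array([ 0.17291317, -0.52209267,  0.23132983]), 'tool_rot': array([[ 9.49298538e-01,  3.14376027e-01,  7.69509399e-06],
       [ 3.14376027e-01, -9.49298538e-01,  2.00673887e-06],
       [ 7.93581206e-06,  5.14158800e-07, -1.00000000e+00]]), 'ft_force': array([-0.06099468, -0.11554821,  0.8160346 ]), 'wrist_torque': array([ 0.01982565,  0.02500721, -0.01174094]), 'gripper_force': 0.0, 'grip_width': 0.08506616891853379}
```

```bash
python3 - <<'E'
import cv2
a=cv2.imread('pics/top0.png')[120:270,150:350]
cv2.imwrite('pics/top0c.png',cv2.resize(a,None,fx=4,fy=4,interpolation=cv2.INTER_CUBIC))
a=cv2.imread('pics/scene0.png')[170:350,170:370]
cv2.imwrite('pics/scene0c.png',cv2.resize(a,None,fx=3.3,fy=3.3,interpolation=cv2.INTER_CUBIC))
E
```

```text
(no output)
```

View pics/top0c.png

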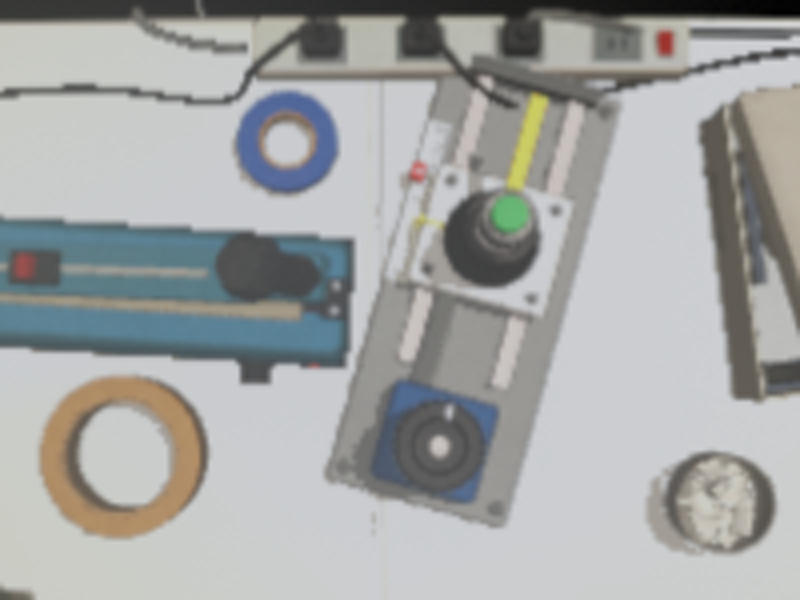

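View pics/scene0c.png

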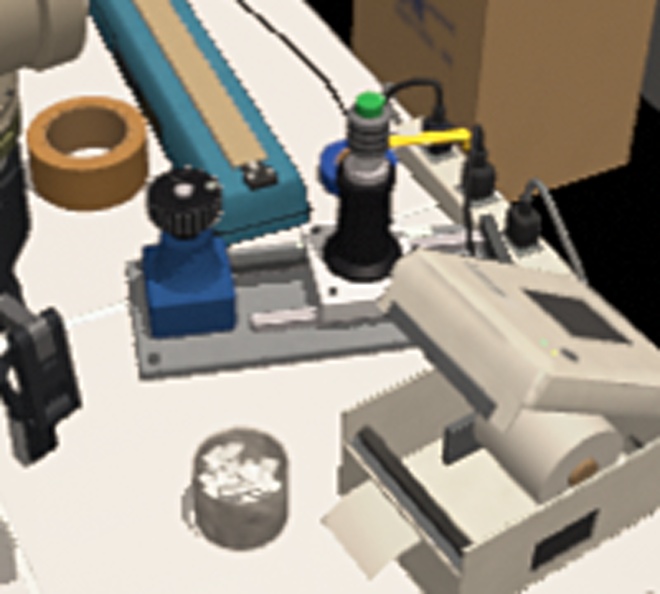

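The top view shows the gauge with the wheel at crop (440,445), green button (510,213), pointer tip (418,220) and red tab (418,173). The scene view agrees: the feeler points away from the robot, and there is a teal sealer to the left and a printer to the right.

```bash
python3 - <<'E'
from h import *
c=viewer.calibration('top')
for n,p,z in [('BL',(327,478),.014),('BR',(505,525),.014),('TR',(622,98),.014),('wheeltop',(440,445),.132),('dash',(449,411),.132),('button',(511,213),.196),('tab',(418,173),.032),('ptr',(418,220),.032)]:
    print(n,np.round(at_z(c,(150+p[0]/4-.4,120+p[1]/4-.4),z),4))
w=viewer.calibration('wrist');s=env.observe()
o,d=ray(w,(256,192));R=s['tool_rot'];print('cam in tool',R.T@(o-s['position']),'axis',R.T@d, 'right',R.T@np.array(w['R'])[0])
im,dep=viewer.get_image('top')
for p in [(120,270),(230,265),(290,270),(330,330),(720,150),(760,300)]:
    u,v=150+p[0]//4,120+p[1]//4; o,d=ray(c,(u,v)); print('obst',p,np.round(o+d*dep[v,u],3))
E
```

```text
BL [ 0.3557 -0.2117  0.014 ]
BR [ 0.3235 -0.3292  0.014 ]
TR [ 0.6088 -0.4123  0.014 ]
wheeltop [ 0.3816 -0.2825  0.132 ]
dash [ 0.4014 -0.288   0.132 ]
button [ 0.5105 -0.3206  0.196 ]
tab [ 0.5559 -0.2734  0.032 ]
ptr [ 0.5248 -0.2731  0.032 ]
cam in tool [ 0.08345796 -0.00097678 -0.14200031] axis [-0.31827938  0.00190765  0.94801183] right [-1.11876000e-04  9.99999965e-01  2.41134415e-04]
obst (120, 270) [ 0.48  -0.11   0.212]
obst (230, 265) [ 0.474 -0.178  0.311]
obst (290, 270) [ 0.474 -0.205  0.284]
obst (330, 330) [ 0.452 -0.216  0.057]
obst (720, 150) [ 0.565 -0.467  0.07 ]
obst (760, 300) [ 0.47  -0.506  0.007]
```

```bash
python3 - <<'E'
from h import *
c=viewer.calibration('top');im,dep=viewer.get_image('top')
h={}
for v in range(110,280):
  for u in range(130,380):
    if dep[v,u]>0:
      o,d=ray(c,(u,v));X=o+d*dep[v,u]
      k=(round(X[0]/.03),round(X[1]/.03)); h[k]=max(h.get(k,0),X[2])
print('x\\y  '+' '.join('%4d'%(j*30) for j in range(-1,-20,-1)))
for i in range(24,8,-1): print('%4d '%(i*30)+' '.join('%4d'%(1000*h.get((i,j),0)) for j in range(-1,-20,-1)))
E
```

```text
x\y   -30  -60  -90 -120 -150 -180 -210 -240 -270 -300 -330 -360 -390 -420 -450 -480 -510 -540 -570
 720    0    0    0    0    0    0    0    0    0    0    0    0    0    0    0    0    0    0    0
 690    0    0    1    0    0    0    0    0    0    0    0    0    0    0    0    0    0    0    0
 660    3    3   13   15   29   29   72   30   74   58   90   93   73   49   32   10    5    6    6
 630    8    9    6   13   63   94   99   31  104   98   85   96   37   30   33    9    8   18   20
 600    4    4    4    8   49   61   24    4   16   79   56   38   39   17  106  126  127  129  132
 570    3    4    6    3   22   23   22    5   34   47  160  156   26   12  115  146  149  151  150
 540   50    4   25    3    4   21   20    4   48  130  182   51   18    4    4  167  170  172  171
 510  175  189   63   62   60   61   62   60   50  197  198   54   16    5    4  190  191  193  177
 480  186  201  207  220  231  316  313   68   50  133  131   51   11    3    4  209  210  212    0
 450   61   62   62  215  232  313  308   68   43   44   49   47    3    3    5  214  215  215    0
 420   49   51   51   51   42   48   52   49  132  131   26   18    4    5    4  196  194  191   69
 390   53   51   48   51    4    3   18   57  135  136   56   19    4    5    4   88   60   61   60
 360   51   51   48   53    4    4   20   56  134  135   18    4    4    4   56   54   52   51   47
 330   49   51   55   52    5    5    4   10   16   53   20    3    4    3   54   53   56    4    3
 300  184    5    4    4    5    4    4    5    5    5    4    4    4    5   54   55    3    3    4
 270  198    4    4    4    3    4    3    4    4    5    4    5    5    3    3    5    4   16   18
```

Request:
{"fn": "move_arm", "kwargs": {
  "plan": "0 0 -0.05 0 0 0 0.085; 0 0 -0.05 0 0 0 0.085; 0.0475 -0.0124 0 0 0 0 0.085; 0.0475 -0.0124 0 0 0 0 0.085; 0.0475 -0.0124 0 0 0 0 0.085; 0.0475 -0.0124 0 0 0 0 0.085; 0.0475 -0.0124 0 0 0 0 0.085; 0.0475 -0.0124 0 0 0 0 0.085; 0.0475 -0.0124 0 0 0 0 0.085; 0.0475 -0.0124 0 0 0 0 0.085; 0.0475 -0.0124 0 0 0 0 0.085; 0.0475 -0.0124 0 0 0 0 0.085"
}}

```text
time_s: 3.4
position: [0.5861, -0.254, 0.3313]
tool_rot: [[0.949, 0.314, 0.0], [0.314, -0.949, -0.0], [0.0, 0.0, -1.0]]
ft_force: [1.0, -1.1, 0.0]
grip_width: 0.0853
gripper_force: 0.0
```

```bash
cat > look.py <<'E'
from h import *
import sys
s=env.observe();print(s['time_s'],np.round(s['position'],4),np.round(s['q'],1))
c=viewer.calibration('wrist');im,d=viewer.get_image('wrist')
b=im[:,:,::-1]; cv2.imwrite('pics/%s.png'%sys.argv[1],b)
for n,z in [('wheel_grip',.121),('pointer',.032),('tab_mark',.032),('head_grip',.17),('button_top',.196)]:
    print(n,[(round(x['conf'],2),np.round(x['pixel'],1).tolist(),np.round(at_z(c,x['pixel'],z),4).tolist()) for x in pinpoint('wrist',n)[:2]])
cv2.imwrite('pics/%sv.png'%sys.argv[1],cv2.resize(b,(800,600),interpolation=cv2.INTER_CUBIC))
E
python3 look.py w1
```

```text
3.4 [ 0.5861 -0.254   0.3313] [-34.   29.2  46.   -0.  104.8  37.6]
wheel_grip [(0.83, [225.0, 316.8], [0.3829, -0.2799, 0.121])]
pointer [(0.75, [255.3, 192.2], [0.5241, -0.2735, 0.032])]
tab_mark [(0.64, [268.0, 171.8], [0.5568, -0.2805, 0.032])]
head_grip [(0.87, [295.3, 259.0], [0.5133, -0.3196, 0.17])]
button_top [(0.59, [294.0, 274.7], [0.5101, -0.3165, 0.196])]
```

View pics/w1v.png

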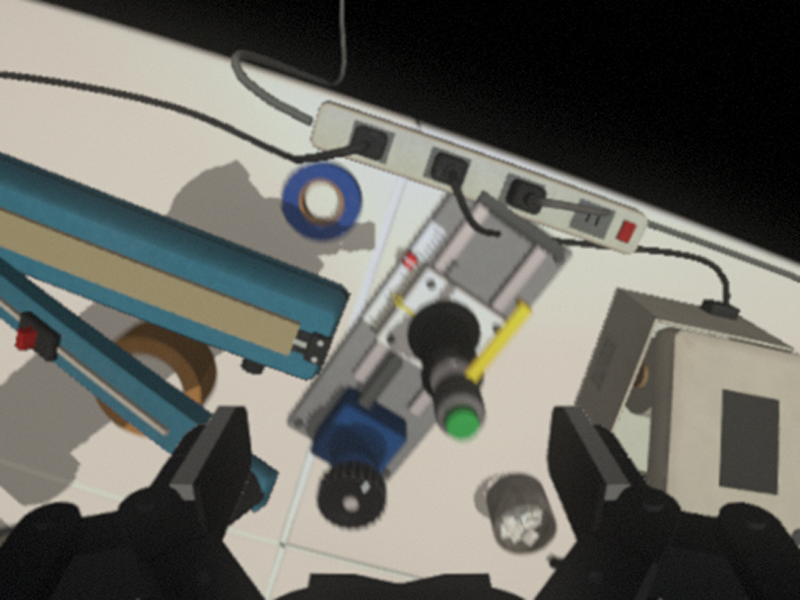

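Request:
{"fn": "move_arm", "kwargs": {
  "plan": "-0.0404 -0.0077 -0.015 0 0 0 0.085; -0.0404 -0.0077 -0.015 0 0 0 0.085; -0.0404 -0.0077 0 0 0 0 0.085; -0.0404 -0.0077 0 0 0 0 0.085; -0.0404 -0.0077 0 0 0 0 0.085; 0 0 0 0 0 -0.185 0.085; 0 0 0 0 0 -0.185 0.085; 0 0 0 0 0 -0.185 0.085; 0 0 0 0 0 -0.185 0.085; 0 0 0 0 0 -0.185 0.085; 0 0 0 0 0 -0.185 0.085; 0 0 0 0 0 -0.185 0.085"
}}

```text
time_s: 5.2
position: [0.3799, -0.2824, 0.3617]
tool_rot: [[-0.048, 0.999, 0.0], [0.999, 0.048, -0.001], [-0.001, 0.0, -1.0]]
ft_force: [-0.1, 1.1, 0.4]
grip_width: 0.0852
gripper_force: 0.0
```

Request:
{"fn": "move_arm", "kwargs": {
  "plan": "0 0 0 0 0 -0.185 0.085; 0 0 0 0 0 -0.185 0.085; 0 0 0 0 0 -0.185 0.085; 0 0 0 0 0 -0.185 0.085; 0 0 0 0 0 -0.185 0.085; 0 0 0 0 0 -0.185 0.085; 0 0 0 0 0 -0.185 0.085; 0 0 0 0 0 -0.185 0.085; 0 0 0 0 0 -0.185 0.085; 0 0 0 0 0 -0.185 0.085; 0 0 0 0 0 0 0.085"
}}

```text
time_s: 6.58
position: [0.3801, -0.2824, 0.3617]
tool_rot: [[-0.949, -0.315, 0.0], [-0.315, 0.949, -0.001], [-0.0, -0.001, -1.0]]
ft_force: [-0.1, 0.2, 0.1]
grip_width: 0.0854
gripper_force: 0.0
```

```bash
python3 look.py w2; python3 -c "
from h import *
print(np.round(env.observe()['tool_rot'],3))"
```

```text
6.575 [ 0.3801 -0.2824  0.3617] [ -51.    10.2   69.7   -0.   100.1 -159.3]
wheel_grip [(0.78, [255.2, 154.0], [0.3793, -0.2817, 0.121])]
pointer [(0.77, [233.2, 232.8], [0.5237, -0.2693, 0.032])]
tab_mark [(0.41, [222.7, 252.3], [0.5609, -0.275, 0.032])]
head_grip [(0.92, [188.4, 259.1], [0.5053, -0.3183, 0.17])]
button_top [(0.6, [181.6, 273.7], [0.5086, -0.3199, 0.196]), (0.43, [234.9, 234.3], [0.4474, -0.2804, 0.196])]
[[-0.949 -0.316  0.   ]
 [-0.316  0.949 -0.   ]
 [-0.    -0.    -1.   ]]
```

View pics/w2v.png

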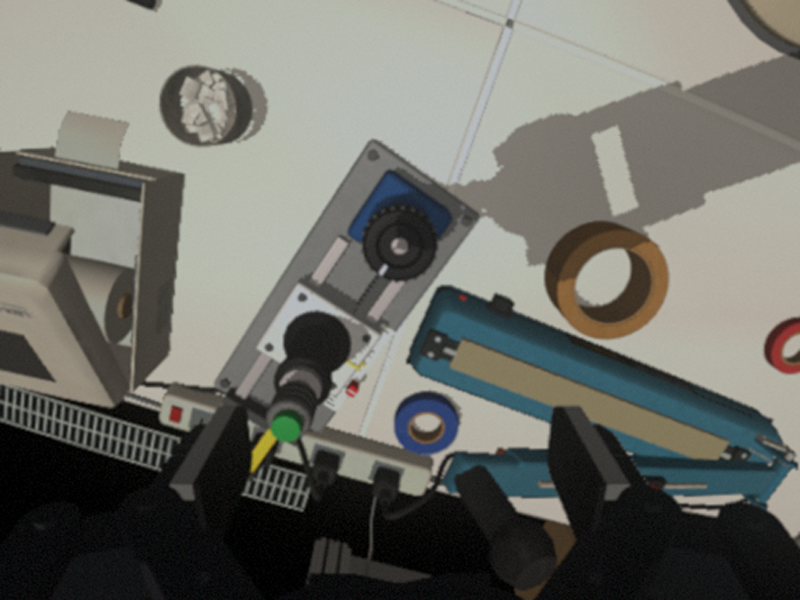

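Request:
{"fn": "move_arm", "kwargs": {
  "plan": "0 0 0.037 0 0 0 0.08; 0 0 0.037 0 0 0 0.08; 0 0 0.037 0 0 0 0.08; 0 0 0.037 0 0 0 0.08; 0 0 0.037 0 0 0 0.08; 0 0 0.037 0 0 0 0.08; 0 0 0.036 0 0 0 0.08; 0 0 0 0 0 0 0.08"
}}

```text
time_s: 7.88
position: [0.3803, -0.2812, 0.1018]
tool_rot: [[-0.948, -0.317, -0.003], [-0.317, 0.948, 0.004], [0.002, 0.004, -1.0]]
ft_force: [1.0, 0.0, 0.6]
grip_width: 0.0801
gripper_force: 0.0
```

Request:
{"fn": "move_arm", "kwargs": {
  "plan": "0 0 0 0 0 0 0.04; 0 0 0 0 0 0 0.04; 0 0 0 0 0 0 0.04; 0 0 0 0 0 0 0.04; 0 0 0 0 0 0 0.04; 0 0 0 0 0 0 0.04",
  "grip_force": 40
}}

```text
time_s: 8.62
position: [0.3813, -0.2821, 0.1051]
tool_rot: [[-0.948, -0.317, 0.002], [-0.317, 0.948, -0.001], [-0.001, -0.002, -1.0]]
ft_force: [-1.4, 2.4, 6.7]
grip_width: 0.0525
gripper_force: 41.9
```

Request:
{"fn": "move_arm", "kwargs": {
  "plan": "0 0 0 0 0 0.15 0.04; 0 0 0 0 0 0.15 0.04; 0 0 0 0 0 0.15 0.04; 0 0 0 0 0 0.15 0.04; 0 0 0 0 0 0.15 0.04; 0 0 0 0 0 0.15 0.04"
}}

```text
time_s: 9.38
position: [0.3813, -0.2825, 0.1051]
tool_rot: [[-0.836, 0.549, 0.002], [0.549, 0.836, -0.003], [-0.003, -0.001, -1.0]]
ft_force: [-1.6, 1.0, 5.6]
grip_width: 0.0526
gripper_force: 41.8
```

Request:
{"fn": "move_arm", "kwargs": {
  "plan": "0 0 0 0 0 0.15 0.04; 0 0 0 0 0 0.15 0.04; 0 0 0 0 0 0.15 0.04; 0 0 0 0 0 0.15 0.04; 0 0 0 0 0 0.15 0.04; 0 0 0 0 0 0.15 0.04; 0 0 0 0 0 0 0.04"
}}

```text
time_s: 10.25
position: [0.3809, -0.2827, 0.1051]
tool_rot: [[-0.092, 0.996, 0.001], [0.996, 0.092, -0.003], [-0.003, 0.0, -1.0]]
ft_force: [-3.9, -0.8, 5.7]
grip_width: 0.0522
gripper_force: 41.9
```

```bash
cat > top.py <<'E'
from h import *
import sys
c=viewer.calibration('top');im,d=viewer.get_image('top')
cv2.imwrite('pics/%s.png'%sys.argv[1],im[:,:,::-1])
h=cv2.cvtColor(im,cv2.COLOR_RGB2HSV).astype(int)
u0,v0=[int(x) for x in proj(c,(.545,-.275,.032))]
roi=np.zeros(h.shape[:2],bool);roi[v0-14:v0+16,u0-14:u0+14]=1
G=np.array([np.cos(np.radians(-16.3)),np.sin(np.radians(-16.3))])
for n,m,z in [('red',((h[:,:,0]<8)|(h[:,:,0]>172))&(h[:,:,1]>90),.036),('yel',(h[:,:,0]>22)&(h[:,:,0]<36)&(h[:,:,1]>60),.04)]:
    v,u=np.nonzero(m&roi); 
    if len(u): 
        w=h[v,u,1]; X=at_z(c,((u*w).sum()/w.sum(),(v*w).sum()/w.sum()),z); print(n,len(u),np.round(X,4),'along',round(float(X[:2]@G),4), 'across', round(float(X[:2]@[-G[1],G[0]]),4))
for n,z in [('pointer',.032),('tab_mark',.032),('button_top',.196),('head_grip',.17)]:
    for x in pinpoint('top',n)[:2]: 
        X=at_z(c,x['pixel'],z);print(n,round(x['conf'],2),np.round(X,4),'along',round(float(X[:2]@G),4))
s=env.observe();print(s['time_s'],np.round(s['q'],1))
E
python3 top.py t1
```

```text
red 6 [ 0.5552 -0.273   0.036 ] along 0.6095 across -0.1062
yel 6 [ 0.5369 -0.2797  0.04  ] along 0.5938 across -0.1177
pointer 0.67 [ 0.5462 -0.277   0.032 ] along 0.602
button_top 0.42 [ 0.5205 -0.3254  0.196 ] along 0.5909
head_grip 0.55 [ 0.5301 -0.3308  0.17  ] along 0.6017
10.5 [-50.9  22.5  97.3  -0.1  60.1 -56.2]
```

Request:
{"fn": "move_arm", "kwargs": {
  "plan": "0 0 0 0 0 0 0.08; 0 0 0 0 0 0 0.08; 0 0 0 0 0 -0.18 0.08; 0 0 0 0 0 -0.18 0.08; 0 0 0 0 0 -0.18 0.08; 0 0 0 0 0 -0.18 0.08; 0 0 0 0 0 -0.18 0.08; 0 0 0 0 0 -0.18 0.08; 0 0 0 0 0 -0.18 0.08; 0 0 0 0 0 -0.18 0.08; 0 0 0 0 0 -0.18 0.08; 0 0 0 0 0 -0.18 0.08"
}}

```text
time_s: 12.0
position: [0.3812, -0.2821, 0.1035]
tool_rot: [[-0.946, -0.323, 0.0], [-0.323, 0.946, -0.0], [-0.0, -0.0, -1.0]]
ft_force: [0.2, -0.4, 0.3]
grip_width: 0.0802
gripper_force: 0.0
```

Request:
{"fn": "move_arm", "kwargs": {
  "plan": "0 0 0 0 0 0 0.04; 0 0 0 0 0 0 0.04; 0 0 0 0 0 0 0.04; 0 0 0 0 0 0 0.04; 0 0 0 0 0 0 0.04; 0 0 0 0 0 0 0.04"
}}

```text
time_s: 12.75
position: [0.3811, -0.2821, 0.1038]
tool_rot: [[-0.949, -0.315, 0.001], [-0.315, 0.949, -0.001], [-0.0, -0.001, -1.0]]
ft_force: [-2.2, 0.8, 5.7]
grip_width: 0.0526
gripper_force: 41.3
```

Request:
{"fn": "move_arm", "kwargs": {
  "plan": "0 0 0 0 0 0.15 0.04; 0 0 0 0 0 0.15 0.04; 0 0 0 0 0 0.15 0.04; 0 0 0 0 0 0.15 0.04; 0 0 0 0 0 0.15 0.04; 0 0 0 0 0 0.15 0.04; 0 0 0 0 0 0.15 0.04; 0 0 0 0 0 0.15 0.04; 0 0 0 0 0 0.15 0.04; 0 0 0 0 0 0.15 0.04; 0 0 0 0 0 0.15 0.04; 0 0 0 0 0 0 0.04"
}}

```text
time_s: 14.25
position: [0.3809, -0.2824, 0.1038]
tool_rot: [[-0.237, 0.972, 0.0], [0.972, 0.237, -0.001], [-0.001, -0.0, -1.0]]
ft_force: [-2.7, -2.0, 5.5]
grip_width: 0.0526
gripper_force: 41.2
```

```bash
python3 top.py t2
```

```text
red 6 [ 0.5551 -0.273   0.036 ] along 0.6094 across -0.1062
yel 11 [ 0.5498 -0.284   0.04  ] along 0.6074 across -0.1182
pointer 0.81 [ 0.561 -0.279  0.032] along 0.6168
button_top 0.69 [ 0.5365 -0.3184  0.196 ] along 0.6043
button_top 0.51 [ 0.5335 -0.3259  0.196 ] along 0.6036
head_grip 0.55 [ 0.5409 -0.3246  0.17  ] along 0.6103
14.5 [-50.9  22.6  97.3  -0.   60.  -64.7]
```

Request:
{"fn": "move_arm", "kwargs": {
  "plan": "0 0 0 0 0 0 0.08; 0 0 0 0 0 0 0.08; 0 0 -0.02 0 0 0 0.08; 0 0 -0.04 0 0 0 0.08; 0 0 -0.05 0 0 0 0.08; 0 0 -0.05 0 0 0 0.08; 0 0 -0.05 0 0 -0.18 0.08; 0 0 -0.05 0 0 -0.18 0.08; 0 0 0 0 0 -0.18 0.08; 0 0 0 0 0 -0.18 0.08; -0.083 0.021 0 0 0 0 0.08; 0 0 0 0 0 0 0.08"
}}

```text
out of range: a shift must lie within [-0.0625, 0.0625]
```

Request:
{"fn": "move_arm", "kwargs": {
  "plan": "0 0 0 0 0 0 0.08; 0 0 0 0 0 0 0.08; 0 0 -0.02 0 0 0 0.08; 0 0 -0.04 0 0 0 0.08; 0 0 -0.05 0 0 0 0.08; 0 0 -0.05 0 0 0 0.08; 0 0 -0.05 0 0 -0.18 0.08; 0 0 -0.05 0 0 -0.18 0.08; 0 0 0 0 0 -0.18 0.08; 0 0 0 0 0 -0.18 0.08; -0.06 0.02 0 0 0 0 0.08; 0 0 0 0 0 0 0.08"
}}

```text
time_s: 16.0
position: [0.4431, -0.3002, 0.361]
tool_rot: [[-0.822, 0.57, -0.002], [0.57, 0.822, 0.003], [0.003, 0.001, -1.0]]
ft_force: [0.1, 0.7, 0.4]
grip_width: 0.0803
gripper_force: 0.0
```

```bash
python3 look.py w3; python3 - <<'E'
from h import *
b=cv2.imread('pics/w3.png');c=viewer.calibration('wrist')
u,v=[int(x) for x in proj(c,(.555,-.278,.035))];print(u,v)
cv2.imwrite('pics/w3c.png',cv2.resize(b[max(v-25,0):v+25,u-33:u+33],None,fx=12,fy=12,interpolation=cv2.INTER_CUBIC))
E
```

```text
16.0 [ 0.4431 -0.3002  0.361 ] [ -46.8   17.1   60.4    0.   102.7 -102.1]
wheel_grip [(0.6, [236.8, 100.7], [0.3815, -0.2808, 0.121])]
pointer [(0.81, [310.6, 199.0], [0.5586, -0.28, 0.032]), (0.48, [120.6, 147.0], [0.3397, -0.459, 0.032])]
tab_mark [(0.48, [312.5, 199.9], [0.5614, -0.2785, 0.032])]
head_grip [(0.75, [282.2, 248.3], [0.5358, -0.3275, 0.17])]
button_top [(0.32, [364.2, 169.1], [0.4983, -0.2131, 0.196])]
311 197
```

View pics/w3c.png

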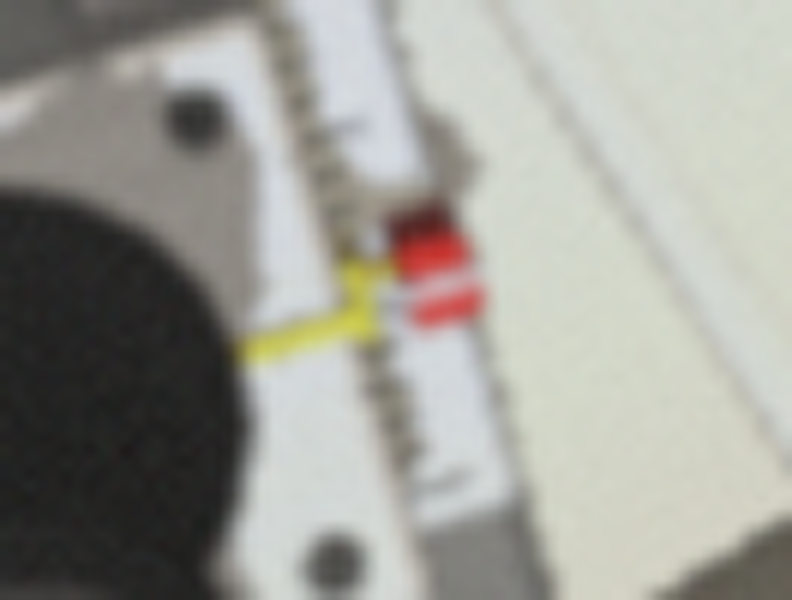

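```bash
python3 - <<'E'
from h import *
c=viewer.calibration('wrist');y=np.radians(-16.3)
g=np.array([np.cos(y),np.sin(y)]);n=np.array([-g[1],g[0]])
W=np.array([.3805,-.282])
for name,p,z in [('tip',(390,268),.032),('stripe in',(250,352),.046),('stripe out',(372,318),.046),('tabline in',(418,303),.04),('tabline out',(478,277),.04),('edge mark',(397,300),.032),('tab near top corner L',(400,240),.04),('tab near corner R',(455,235),.04),('tab far L',(422,325),.04),('tab far R',(482,312),.04)]:
    X=at_z(c,(278+p[0]/12-.5,172+p[1]/12-.5),z)[:2]-W
    print(name,'gx %.4f gy %.4f'%(X@g-.105,X@n))
d=viewer.get_image('wrist')[1]
for p in [(440,260),(440,310),(430,420),(200,500)]:
    u,v=int(278+p[0]/12),int(172+p[1]/12);o,r=ray(c,(u,v));print(np.round((o+r*d[v,u])[2],4))
E
```

```text
tip gx 0.0570 gy 0.0523
stripe in gx 0.0566 gy 0.0328
stripe out gx 0.0571 gy 0.0478
tabline in gx 0.0593 gy 0.0539
tabline out gx 0.0584 gy 0.0617
edge mark gx 0.0613 gy 0.0520
tab near top corner L gx 0.0509 gy 0.0540
tab near corner R gx 0.0524 gy 0.0605
tab far L gx 0.0622 gy 0.0536
tab far R gx 0.0629 gy 0.0610
0.0306
0.0305
0.0133
0.086
```

The crop shows the pointer tip at (390,268) and the tab's white centre line from (415,303) to (480,275). The pointer is about 4.7 mm short of the tab, which means about 0.58 rad more on the wheel.

Request:
{"fn": "move_arm", "kwargs": {
  "plan": "0.0614 -0.0207 0 0 0 0 0.08; 0 0 0.02 0 0 0 0.08; 0 0 0.04 0 0 0 0.08; 0 0 0.04 0 0 0 0.08; 0 0 0.04 0 0 0 0.08; 0 0 0.04 0 0 0 0.08; 0 0 0.04 0 0 0 0.08; 0 0 0.037 0 0 0 0.08; 0 0 0 0 0 0 0.08"
}}

```text
time_s: 17.48
position: [0.38, -0.2814, 0.1052]
tool_rot: [[-0.821, 0.571, -0.003], [0.571, 0.821, 0.003], [0.004, 0.001, -1.0]]
ft_force: [0.9, -0.0, 0.2]
grip_width: 0.08
gripper_force: 0.0
```

Request:
{"fn": "move_arm", "kwargs": {
  "plan": "0 0 0 0 0 0 0.04; 0 0 0 0 0 0 0.04; 0 0 0 0 0 0 0.04; 0 0 0 0 0 0 0.04; 0 0 0 0 0 0 0.04; 0 0 0 0 0 0 0.04; 0 0 0 0 0 0.145 0.04; 0 0 0 0 0 0.145 0.04; 0 0 0 0 0 0.145 0.04; 0 0 0 0 0 0.145 0.04; 0 0 0 0 0 0 0.04"
}}

```text
time_s: 18.85
position: [0.3812, -0.283, 0.1085]
tool_rot: [[-0.373, 0.928, 0.002], [0.928, 0.373, -0.003], [-0.004, 0.001, -1.0]]
ft_force: [-3.0, 0.7, 7.7]
grip_width: 0.0526
gripper_force: 40.8
```

Request:
{"fn": "move_arm", "kwargs": {
  "plan": "0 0 0 0 0 0 0.08; 0 0 0 0 0 0 0.08; 0 0 -0.02 0 0 0 0.08; 0 0 -0.04 0 0 0 0.08; 0 0 -0.05 0 0 0 0.08; 0 0 -0.05 0 0 -0.181 0.08; 0 0 -0.05 0 0 -0.181 0.08; 0 0 -0.045 0 0 -0.181 0.08; 0 0 0 0 0 -0.181 0.08; 0 0 0 0 0 -0.181 0.08; 0 0 0 0 0 0 0.08"
}}

```text
time_s: 20.23
position: [0.3809, -0.2821, 0.3615]
tool_rot: [[-0.96, 0.28, 0.0], [0.28, 0.96, -0.0], [-0.0, -0.0, -1.0]]
ft_force: [1.1, -0.4, -0.3]
grip_width: 0.0801
gripper_force: 0.0
```

Request:
{"fn": "move_arm", "kwargs": {
  "plan": "-0.0553 0 0 0 0 0 0.08; -0.0553 0 0 0 0 0 0.08; -0.0553 0 0 0 0 0 0.08; 0 0 0 0 0 0 0.08; 0 0 0 0 0 0 0.08"
}}

```text
time_s: 20.85
position: [0.54, -0.3282, 0.3612]
tool_rot: [[-0.96, 0.28, -0.0], [0.28, 0.96, 0.0], [0.0, 0.0, -1.0]]
ft_force: [-0.1, -0.6, 0.2]
grip_width: 0.0801
gripper_force: 0.0
```

```bash
python3 look.py w4; python3 - <<'E'
from h import *
b=cv2.imread('pics/w4.png');c=viewer.calibration('wrist')
u,v=[int(x) for x in proj(c,(.555,-.278,.035))];print(u,v,np.round(env.observe()['tool_rot'],3))
print(np.round(ray(c,(256,192))[0],4))
cv2.imwrite('pics/w4c.png',cv2.resize(b[max(v-25,0):max(v-25,0)+50,u-33:u+33],None,fx=12,fy=12,interpolation=cv2.INTER_CUBIC))
E
```

```text
20.85 [ 0.54   -0.3282  0.3612] [ -42.    28.4   42.6   -0.   109.  -115.7]
wheel_grip []
pointer [(0.94, [291.6, 145.1], [0.5592, -0.28, 0.032]), (0.45, [292.6, 145.2], [0.5598, -0.2787, 0.032])]
tab_mark [(0.44, [292.7, 142.5], [0.5561, -0.2776, 0.032])]
head_grip [(0.81, [256.6, 167.5], [0.5425, -0.3265, 0.17])]
button_top [(0.62, [255.3, 169.7], [0.5378, -0.3265, 0.196])]
292 142 [[-0.96   0.279  0.001]
 [ 0.279  0.96  -0.001]
 [-0.001 -0.001 -1.   ]]
[ 0.4597 -0.3039  0.5041]
```

View pics/w4c.png

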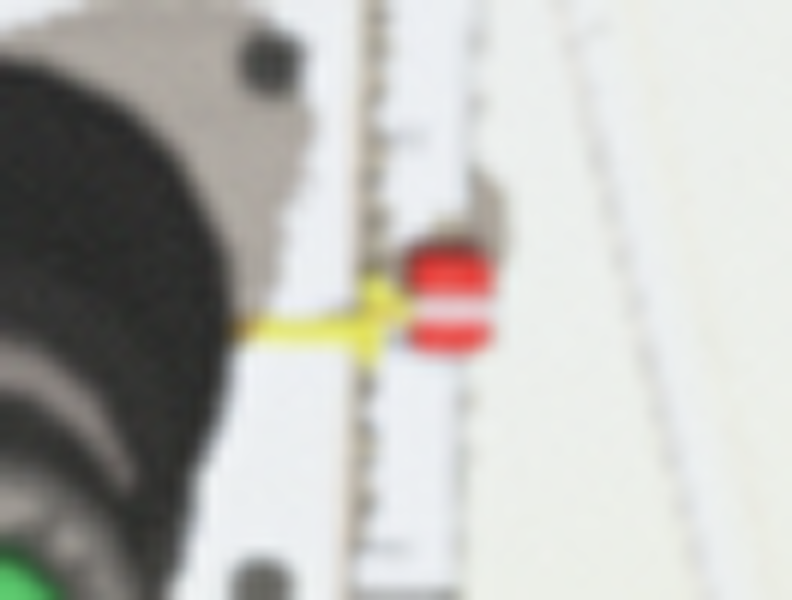

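The pointer tip at (408,308) is level with the tab's white line at y=308, so they are aligned. Next is the button.

```bash
python3 - <<'E'
from h import *
c=viewer.calibration('wrist')
h=cv2.cvtColor(cv2.imread('pics/w4.png'),cv2.COLOR_BGR2HSV).astype(int)
m=((h[:,:,0]>45)&(h[:,:,0]<80)&(h[:,:,1]>120)&(h[:,:,2]>60)).astype(np.uint8)
n,l,s,ce=cv2.connectedComponentsWithStats(m);k=1+np.argmax(s[1:,4]);print(s[k],ce[k])
for z in (.196,.192): print(at_z(c,ce[k],z))
E
```

```text
[245 162  21  21 337] [254.6735905  172.29673591]
[ 0.54008139 -0.32801897  0.196     ]
[ 0.54112477 -0.32833249  0.192     ]
```

Request:
{"fn": "move_arm", "kwargs": {
  "plan": "0 0 0.03 0 0 0 0; 0 0 0.03 0 0 0 0; 0 0 0.03 0 0 0 0; 0 0 0.03 0 0 0 0; 0 0 0.02 0 0 0 0; 0 0 0.015 0 0 0 0; 0 0 0 0 0 0 0; 0 0 0 0 0 0 0"
}}

```text
time_s: 22.15
position: [0.5405, -0.3286, 0.2074]
tool_rot: [[-0.961, 0.278, 0.001], [0.278, 0.961, -0.001], [-0.002, -0.001, -1.0]]
ft_force: [-0.5, 0.2, -0.0]
grip_width: 0.0
gripper_force: 0.0
```

Request:
{"fn": "move_arm", "kwargs": {
  "plan": "0 0 0.008 0 0 0 0; 0 0 0.003 0 0 0 0; 0 0 0.003 0 0 0 0; 0 0 0.003 0 0 0 0; 0 0 0.002 0 0 0 0; 0 0 0 0 0 0 0"
}}

```text
time_s: 22.9
position: [0.5404, -0.3284, 0.188]
tool_rot: [[-0.961, 0.278, 0.001], [0.278, 0.961, -0.001], [-0.001, -0.0, -1.0]]
ft_force: [-1.2, 0.5, 5.3]
grip_width: -0.0003
gripper_force: 3.0
```

Request:
{"fn": "move_arm", "kwargs": {
  "plan": "0 0 0.002 0 0 0 0; 0 0 0.002 0 0 0 0; 0 0 0 0 0 0 0"
}}

```text
time_s: 23.28
position: [0.5407, -0.3287, 0.1869]
tool_rot: [[-0.961, 0.278, 0.004], [0.278, 0.961, -0.004], [-0.004, -0.002, -1.0]]
ft_force: [-5.3, 2.7, 21.4]
grip_width: 0.0001
gripper_force: 10.7
```

Request:
{"fn": "move_arm", "kwargs": {
  "plan": "0 0 -0.01 0 0 0 0; 0 0 -0.03 0 0 0 0; 0 0 0 0 0 0 0.07; 0 0 0 0 0 0 0.07; 0 0 0 0 0 0 0.07; 0 0 0 0 0 0 0.07; 0 0 0.02 0 0 0 0.07; 0 0 0.02 0 0 0 0.07; 0 0 0.02 0 0 0 0.07; 0 0 0.01 0 0 0 0.07; 0 0 0 0 0 0 0.07"
}}

```text
time_s: 24.65
position: [0.5402, -0.3283, 0.1529]
tool_rot: [[-0.961, 0.278, -0.001], [0.278, 0.961, 0.001], [0.001, 0.0, -1.0]]
ft_force: [0.6, 0.1, 0.3]
grip_width: 0.0696
gripper_force: 0.0
```

Request:
{"fn": "move_arm", "kwargs": {
  "plan": "0 0 -0.001 0 0 0 0.02; 0 0 0 0 0 0 0.02; 0 0 0 0 0 0 0.02; 0 0 0 0 0 0 0.02; 0 0 0 0 0 0 0.02; 0 0 0 0 0 0 0.02; 0 0 0 0 0 0 0.02",
  "grip_force": 60
}}

```text
time_s: 25.52
position: [0.5405, -0.3288, 0.1554]
tool_rot: [[-0.961, 0.278, 0.001], [0.278, 0.961, -0.002], [-0.002, -0.001, -1.0]]
ft_force: [-0.4, -1.2, 6.3]
grip_width: 0.0304
gripper_force: 59.3
```

Request:
{"fn": "move_arm", "kwargs": {
  "plan": "0 0 -0.01 0 0 0 0.02; 0 0 -0.01 0 0 0 0.02; 0 0 0 0 0 0 0.02"
}}

```text
time_s: 25.9
position: [0.5403, -0.3286, 0.1751]
tool_rot: [[-0.961, 0.278, 0.0], [0.278, 0.961, -0.001], [-0.001, -0.001, -1.0]]
ft_force: [0.5, -3.8, -4.1]
grip_width: 0.0302
gripper_force: 59.8
```

Request:
{"fn": "move_arm", "kwargs": {
  "plan": "0 0 -0.01 0 0 0 0.02; 0 0 -0.01 0 0 0 0.02; 0 0 -0.01 0 0 0 0.02; 0 0 -0.01 0 0 0 0.02; 0 0 -0.01 0 0 0 0.02; 0 0 -0.01 0 0 0 0.02; 0 0 -0.01 0 0 0 0.02; 0 0 0 0 0 0 0.02"
}}

```text
time_s: 26.9
position: [0.5402, -0.3284, 0.2443]
tool_rot: [[-0.961, 0.278, -0.0], [0.278, 0.961, -0.0], [0.0, -0.0, -1.0]]
ft_force: [0.6, -4.2, -7.5]
grip_width: 0.0302
gripper_force: 60.1
```

Request:
{"fn": "move_arm", "kwargs": {
  "plan": "0 0 -0.008 0 0 0 0.02; 0 0 -0.007 0 0 0 0.02; 0 0 -0.004 0 0 0 0.02; 0 0 -0.002 0 0 0 0.02; 0 0 -0.001 0 0 0 0.02; 0 0 0 0 0 0 0.02"
}}

```text
time_s: 27.65
position: [0.5401, -0.3284, 0.2653]
tool_rot: [[-0.961, 0.278, -0.001], [0.278, 0.961, 0.001], [0.001, 0.0, -1.0]]
ft_force: [2.4, -4.8, -7.0]
grip_width: 0.0302
gripper_force: 60.0
```

Request:
{"fn": "move_arm", "kwargs": {
  "plan": "0 0 -0.002 0 0 0 0.02; 0 0 -0.001 0 0 0 0.02; 0 0 0 0 0 0 0.02"
}}

```text
time_s: 28.02
position: [0.5399, -0.3283, 0.2661]
tool_rot: [[-0.961, 0.278, -0.004], [0.278, 0.961, 0.003], [0.005, 0.002, -1.0]]
ft_force: [3.6, -6.4, -17.9]
grip_width: 0.0303
gripper_force: 61.1
```

```bash
python3 top.py t5; python3 look.py w5 | head -6; python3 - <<'E'
from h import *
b=cv2.imread('pics/w5.png');c=viewer.calibration('wrist')
u,v=[int(x) for x in proj(c,(.555,-.278,.035))];print(u,v)
v0=min(max(v-25,0),334)
A=cv2.resize(b[v0:v0+50,u-33:u+33],(400,300),interpolation=cv2.INTER_CUBIC)
im,_=viewer.get_image('scene');d=im[100:320,160:400,::-1]
B=cv2.resize(d,(400,367),interpolation=cv2.INTER_CUBIC)
o=np.zeros((367,800,3),np.uint8);o[:300,:400]=A;o[:,400:]=B;cv2.imwrite('pics/fin.png',o)
for cam in ['top','scene']:
  c=viewer.calibration(cam)
  for n in ['seal_tin','tape_roll_blue','tape_roll_brown']:
    for x in pinpoint(cam,n)[:1]: print(cam,n,np.round(at_z(c,x['pixel'],0),3))
print(env.observe()['ft_force'],env.observe()['time_s'])
E
```

```text
red 9 [ 0.5558 -0.2726  0.036 ] along 0.6099 across -0.1056
yel 8 [ 0.5546 -0.2832  0.04  ] along 0.6118 across -0.1162
pointer 0.83 [ 0.5664 -0.277   0.032 ] along 0.6213
head_grip 0.72 [ 0.5471 -0.2793  0.17  ] along 0.6035
28.275 [ -42.    29.5   55.9   -0.    94.9 -115.9]
28.275 [ 0.5399 -0.3283  0.2661] [ -42.    29.5   55.9   -0.    94.9 -115.9]
wheel_grip []
pointer [(0.85, [301.4, 159.4], [0.5571, -0.2776, 0.032])]
tab_mark [(0.66, [305.1, 162.8], [0.5621, -0.2745, 0.032])]
head_grip [(0.73, [254.5, 281.1], [0.609, -0.3478, 0.17])]
button_top [(0.57, [252.4, 309.7], [0.6165, -0.3516, 0.196])]
300 158
top tape_roll_blue [ 0.539 -0.329  0.   ]
scene seal_tin [ 0.34 -0.46  0.  ]
scene tape_roll_blue [ 0.592 -0.179  0.   ]
scene tape_roll_brown [ 0.376 -0.078  0.   ]
[  3.4691312   -5.62517595 -18.31561528] 28.925
```

View pics/fin.png

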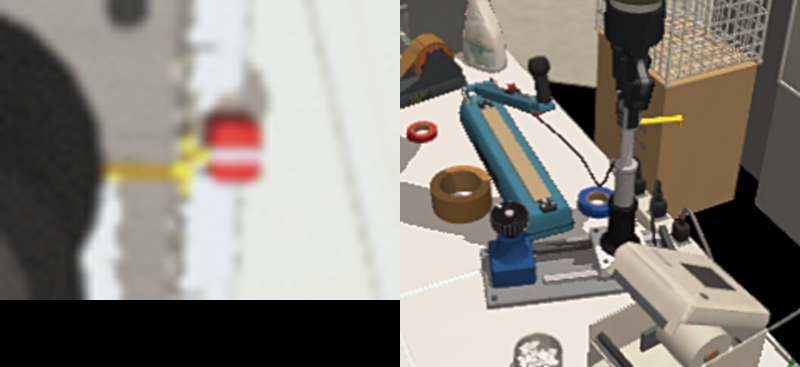

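The pointer tip (205,155) is level with the tab's white line (235,155). Both post sections are out with the head gripped, and the tin and tape rolls haven't moved. I'm handing it in.

```bash
python3 -c "
from rig import env
print(env.close_job())"
```

```text
the job is handed in; nothing more can be done
None
```

I handed the job in at about 29 s, with the pointer on the red tab by camera, the button pushed fully down, and the post held at its second stop with the head still gripped; the tin and tape rolls look unmoved.

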